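# Return reagents to their colour-coded spill trays

### The arm

A 6-joint arm with a two-finger parallel gripper is mounted at the origin on a cart in front of the work surface, level with it; the furniture and walls round the work are solid. World frame = base frame: x ahead of the robot, y to its left, z up, the work surface at z = 0. Lengths are in mm, angles in rad, forces in N, time in s.
With the tool pointing down it reaches from about 275 to 1000 mm from the base axis. Payload 8.4 kg.
Tool frame: the origin (TCP) lies at the very end of the fingers, on their centre line; the grasp point (between the pads) lies 19 mm behind it; z points along the fingers, x is the direction in which the jaws open and shut, and the axes are right-handed (so a half turn about z gives the same grasp; the last joint's range is limited). The gripper opens to 85 mm and grips with 20 to 120 N. Pads are 22 mm wide; open, the fingers measure 114 mm over their backs; the gripper's body (76 mm by 85 mm) begins 54 mm behind the grasp point. The pads swing forward as they close: fully open they stand 13 mm farther back than shut.
Start: joints at [-1.264, 0.353, 1.633, -0, 1.155, -0.002], TCP at [189.946, -595.44, 231.281] pointing down, gripper open.
Joint ranges: [-2.63, 2.63], [-0.92, 2.1], [0.06, 2.66], [-1.3, 4.44], [0, 2.69], [-3.02, 3.02]. Speed limits (rad/s): [2.22, 2.22, 2.79, 3.14, 3.14, 3.14].

### API

Orientations are given as [roll, pitch, yaw] about the fixed x, y, z axes, in that order (R = Rz(yaw) Ry(pitch) Rx(roll)).
In Python, from rig import r gives the robot as it stands.
- The arm moves only by the tool arm_command, never from a script. Its argument "targets" is a list of rows, each a list of 6 numbers: the shift along the tool's x, y, z in m, then the turn, a rotation vector about the tool's x, y, z in rad. A call has 1 to 20 rows; each row shifts and turns the commanded pose from where the row before left it, along the tool's axes as they then stand; what a row does not reach is not made up. A row lasts 1/12 s, in which the tool goes at most 41.7 mm and 7.16 degrees, less where a joint would pass 70% of its speed; a pose out of reach is approached as far as the arm can. A call is refused whole if a number of a shift passes 0.0417 or a number of a turn 0.125, either way. A call with a gripper value outside its range is refused whole. "fingers" is the finger opening in m, from 0 to 0.0854, set as the call begins (left out, the last holds). The fingers move at their own pace and stop on an object; "squeeze" is the grip in N (left out, the last holds). Time passes only in rows, so rows that do not move let the fingers close. It gives the time, the measured TCP pose, the force and the opening at its end, in the units of the state.
- r.sense(): the state, without advancing time (a new reading comes with each control period).
- r.grab_frame(name): name is "scene" or "top" or "wrist"; returns a dict with "image" (480x640x3 uint8, blue, green, red), "fx", "fy", "cx", "cy" (pixels), "xyz" and "orientation" of the camera in the world. Camera axes: x right, y down, z forward; pixel columns grow to the right and rows downward; lengths in mm; the calibration is good to about 2 mm. A picture is of the moment at which its call begins. There is no depth.
- r.sign_off(): hands the job in, once; it reports no verdict.
The state is a dict: "clock": time; "qpos": joint angles; "qvel": joint speeds; "joint_efforts": joint torques, N m; "eef_pos": TCP position; "tcp_rot": TCP orientation; "contact_force": force on the tool from outside, world axes, zero at the start; "wrist_torque": the same for the moment, N m; "opening": opening from 0.0 (shut) to 1.0 (fully open).
Only numpy, scipy, OpenCV 4.12 (cv2) and the standard library are available. Lean on these libraries where they do the work, as an engineer would, in place of code of your own. Each camera call takes 0.05 s, during which the arm holds its last target.

### The job

Stand each of the four reagent containers upright in its own round spill tray: the red-capped jar in the red tray, the white bottle with the black cap and green label in the green tray, the white bottle with the white cap in the white tray, and the small amber bottle in the blue tray. Set each one down gently inside the rim without dropping or tipping it over, and do not disturb the red rubber bung or the conical flask nearby; keep the arm clear of the green screw clamp that hangs over the bench.

Things in the scene. Friction and masses are not known exactly. Their poses are not given: they have to be found in the camera images.
- red_cap_jar: White plastic jar with a wide red screw cap and a small blue label: body 57 mm diameter, 92 mm high in all, cap 55 mm diameter from 74 to 92 mm height; about 0.25 kg. Origin: centre of its underside; z is its upright axis. Can be gripped from above across the cap.
- black_cap_bottle: White plastic bottle with a black screw cap and a green label band: body 60 mm diameter, 124 mm high in all, cap 35 mm diameter from 102 to 124 mm height, below which the shoulder widens; about 0.22 kg. Origin: centre of its underside; z is its upright axis. Grip the cap from above.
- white_cap_bottle: White plastic bottle with a white screw cap and an orange label band: body 66 mm diameter, 140 mm high in all, cap 38 mm diameter from 116 to 140 mm height, below which the shoulder widens; about 0.5 kg. Origin: centre of its underside; z is its upright axis. Grip the cap from above.
- amber_bottle: Small brown (amber) glass bottle (the larger brown bottles at the back left and right are clutter) with a black screw cap and a label with a blue band: body 48 mm diameter, 103 mm high in all, cap 30 mm diameter from 83 to 103 mm height, below which the shoulder widens; about 0.2 kg. Origin: centre of its underside; z is its upright axis. Grip the cap from above.
- tray_red: Round red plastic spill tray for the red-capped jar, fixed to the worktop: inner diameter 78 mm, outer diameter 86 mm, rim 16 mm high, floor 4 mm above the worktop; a small pull tab sticks out 12 mm on the tray's own -x side near the rim (turned up to 0.6 rad from the robot's side). Origin: centre of its underside, on the worktop; z up.
- tray_green: Round green plastic spill tray for the white bottle with black cap and green label, fixed to the worktop: inner diameter 80 mm, outer diameter 88 mm, rim 16 mm high, floor 4 mm above the worktop; a small pull tab sticks out 12 mm on the tray's own -x side near the rim (turned up to 0.6 rad from the robot's side). Origin: centre of its underside, on the worktop; z up.
- tray_white: Round white plastic spill tray for the white bottle with white cap, fixed to the worktop: inner diameter 86 mm, outer diameter 94 mm, rim 16 mm high, floor 4 mm above the worktop; a small pull tab sticks out 12 mm on the tray's own -x side near the rim (turned up to 0.6 rad from the robot's side). Origin: centre of its underside, on the worktop; z up.
- tray_blue: Round blue plastic spill tray for the small amber bottle, fixed to the worktop: inner diameter 68 mm, outer diameter 76 mm, rim 16 mm high, floor 4 mm above the worktop; a small pull tab sticks out 12 mm on the tray's own -x side near the rim (turned up to 0.6 rad from the robot's side). Origin: centre of its underside, on the worktop; z up.
- bung: Bystander, to be left alone: red rubber bung, 33 mm diameter at the top, 28 mm high, loose on the worktop at the right of the work. Origin: centre of its underside.
- flask: Bystander, to be left alone: clear conical flask, 80 mm foot diameter, 116 mm high, loose, standing at the back right of the work. Origin: centre of its underside.
- screw_clamp: Obstacle, fixed: green screw clamp hanging out over the bench from the metal lattice, above the flask. It fills x = 0.53 to 0.72, y = -0.17 to -0.11, z = 0.48 to 0.57, where the wrist above a low gripper would hit it: keep the tool at about x = 0.40 or less when passing y = -0.14 (the arm may start to the right of it). The lattice itself stands at x = 0.69 and beyond.
There are look-alikes about, which are no part of the job. Leave any yellow look-alike of the white_cap_bottle alone.

How it is judged (in metres and radians):
At the end, for the whole second after the job is handed in: Each container stands in its own tray, flat on the tray's floor (underside within 1 to 8 mm above the worktop), upright within 0.08 rad, its axis within 14 mm of the tray's centre, at rest and not touched by the fingers (horizontal distance between red_cap_jar and tray_red below 0.014 m and z of red_cap_jar in the frame of tray_red between 0.001 and 0.008 m and angle between each of red_cap_jar, black_cap_bottle, white_cap_bottle, amber_bottle's own z axis and vertical below 0.08 rad and linear speed of each of red_cap_jar, black_cap_bottle, white_cap_bottle, amber_bottle below 0.02 m/s and angular speed of each of red_cap_jar, black_cap_bottle, white_cap_bottle, amber_bottle below 0.2 rad/s and contact force between each of red_cap_jar, black_cap_bottle, white_cap_bottle, amber_bottle and the fingers below 0.1 N and horizontal distance between black_cap_bottle and tray_green below 0.014 m and z of black_cap_bottle in the frame of tray_green between 0.001 and 0.008 m and horizontal distance between white_cap_bottle and tray_white below 0.014 m and z of white_cap_bottle in the frame of tray_white between 0.001 and 0.008 m and horizontal distance between amber_bottle and tray_blue below 0.014 m and z of amber_bottle in the frame of tray_blue between 0.001 and 0.008 m).
It fails at once if a container is tipped by more than 0.6 rad (angle between any of red_cap_jar, black_cap_bottle, white_cap_bottle, amber_bottle's own z axis and vertical above 0.6 rad).
It fails at once if a container is dropped into its tray (it comes down within 30 mm of its place faster than 0.6 m/s) ((horizontal distance between red_cap_jar and tray_red below 0.03 m and z of red_cap_jar in the frame of tray_red below 0.03 m and linear speed of red_cap_jar above 0.6 m/s) or (horizontal distance between black_cap_bottle and tray_green below 0.03 m and z of black_cap_bottle in the frame of tray_green below 0.03 m and linear speed of black_cap_bottle above 0.6 m/s) or (horizontal distance between white_cap_bottle and tray_white below 0.03 m and z of white_cap_bottle in the frame of tray_white below 0.03 m and linear speed of white_cap_bottle above 0.6 m/s) or (horizontal distance between amber_bottle and tray_blue below 0.03 m and z of amber_bottle in the frame of tray_blue below 0.03 m and linear speed of amber_bottle above 0.6 m/s)).
It fails at once if the bung or the conical flask is moved more than 20 mm or the flask tipped (distance of any of bung, flask from where it was at the start of the episode above 0.02 m or angle between flask's own z axis and vertical above 0.3 rad).
It also fails if it takes over 136 s, if anything falls off the work surface, if the arm or the gripper's body presses on something with over 40 N, if the wrist force passes 120 N, or if a joint passes its speed limit or range.

## Working session

There is one attempt and no reset: what is moved stays moved. The work goes in short steps, Python scripts to look and compute and a tool call to move; the robot and the scene stay as the last step left them, time stands still between calls to the robot, and variables do not carry over. Pictures are saved under pics/ and viewed, and the job is handed in when it is done.

Besides the shell and the picture viewer there is one more tool, called after ">>>" by a JSON object that holds its "fn" and its "kwargs". arm_command: Moves the arm, as the interface text tells. Its arguments: {"type":"object","properties":{"targets":{"type":"array"},"fingers":{"type":"number"},"squeeze":{"type":"number"}},"required":["targets"]}

```bash
mkdir -p pics; ls; python3 - <<'E'
from rig import r
import cv2
print(r.sense())
for n in ["scene","top","wrist"]:
    f=r.grab_frame(n); cv2.imwrite(f"pics/{n}0.png",f["image"])
    print(n,{k:v for k,v in f.items() if k!="image"})
E
```

```text
pics
{'clock': 0.0, 'qpos': array([-1.26447496e+00,  3.53673869e-01,  1.63417327e+00, -3.16051768e-05,
        1.15515183e+00, -2.39646394e-03]), 'qvel': array([ 0.00053524, -0.00033732,  0.00233173, -0.00128207, -0.00037691,
        0.00016007]), 'joint_efforts': array([ 2.09699261e-03, -6.05240107e+01, -3.42064154e+01,  1.70153658e-04,
        9.52205941e-03,  1.09241640e-05]), 'eef_pos': array([ 189.74484379, -594.99267233,  230.52885424]), 'tcp_rot': array([ 3.14156713e+00,  1.40638692e-03, -1.26206573e+00]), 'contact_force': array([ 0.60684296, -0.31015574,  0.20352307]), 'wrist_torque': array([-0.01828279, -0.03061503,  0.02842264]), 'opening': 0.9990465219645108}
scene {'fx': 558.0249936236087, 'fy': 558.0249936236087, 'cx': 309.192053296468, 'cy': 242.97375235208014, 'xyz': array([-367.52123763,  626.29802979, 1357.57389556]), 'orientation': array([-2.37978322,  0.00335234, -2.06617346])}
top {'fx': 531.2056162577641, 'fy': 531.2056162577641, 'cx': 327.8560467502742, 'cy': 239.97494154508698, 'xyz': array([ 335.77592773,  169.96095014, 1480.94797039]), 'orientation': array([-2.97236154,  0.00850109, -1.58215278])}
wrist {'fx': 330.91736235268604, 'fy': 330.91736235268604, 'cx': 320.92905468878416, 'cy': 238.8270675630368, 'xyz': array([ 259.00869721, -573.10939177,  372.15337735]), 'orientation': array([ 2.85171704e+00,  1.36847655e-03, -1.26239716e+00])}
```

View pics/top0.png

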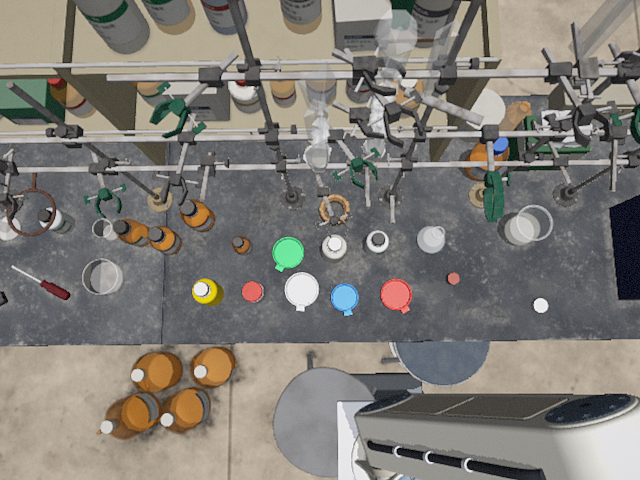

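View pics/scene0.png

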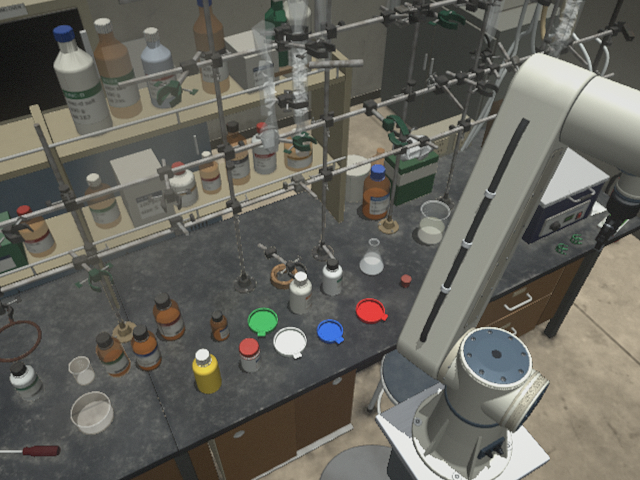

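View pics/wrist0.png

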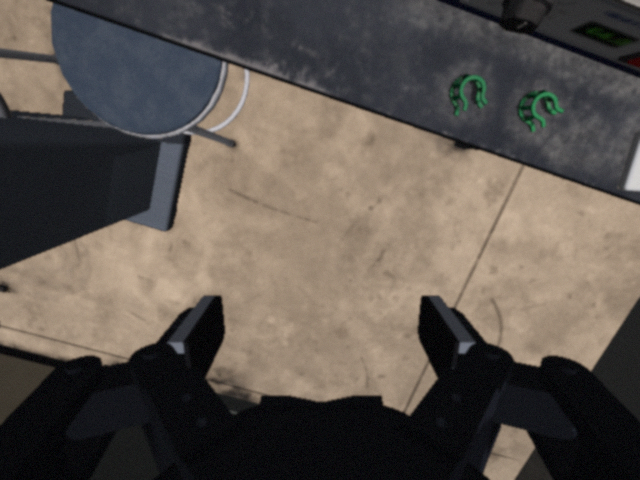

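Top view: the small amber bottle is at (241,244). The larger browns at (131,232), (163,238) and (197,215) are clutter. The white-capped white bottle is at (335,246), with a yellow look-alike at (205,291). The black-capped bottle is at (377,241), with a look-alike far left at (50,217). The red jar is at (252,291), with the red bung at (453,279) as the only similar thing. Trays: green (288,252), white (301,290), blue (344,297), red (396,294). Next, a close crop to check.

```bash
cat > h.py <<'E'
import numpy as np, cv2
from scipy.spatial.transform import Rotation as R
from rig import r
def cast(f,uv,z):
    d=R.from_euler('xyz',f["orientation"]).as_matrix()@np.array([(uv[0]-f["cx"])/f["fx"],(uv[1]-f["cy"])/f["fy"],1])
    p=np.array(f["xyz"]); return p+d*(z-p[2])/d[2]
def proj(f,P):
    c=R.from_euler('xyz',f["orientation"]).as_matrix().T@(np.array(P,float)-f["xyz"])
    return np.array([f["cx"]+f["fx"]*c[0]/c[2],f["cy"]+f["fy"]*c[1]/c[2]])
E
python3 - <<'E'
from h import *
f=r.grab_frame("top"); im=f["image"]
cv2.imwrite("pics/topc.png",cv2.resize(im[200:330,180:480],(0,0),fx=2.66,fy=2.66,interpolation=cv2.INTER_CUBIC))
g=r.grab_frame("scene")
cv2.imwrite("pics/scc.png",cv2.resize(g["image"][230:400,180:430],(0,0),fx=3.2,fy=3.2,interpolation=cv2.INTER_CUBIC))
hsv=cv2.cvtColor(im,cv2.COLOR_BGR2HSV); H,S,V=cv2.split(hsv)
def blobs(m,x0,y0,x1,y1,n):
    mm=np.zeros_like(m,np.uint8); mm[y0:y1,x0:x1]=(m[y0:y1,x0:x1]*255)
    cs,_=cv2.findContours(mm,cv2.RETR_EXTERNAL,cv2.CHAIN_APPROX_NONE)
    for c in cs:
        if cv2.contourArea(c)<40: continue
        e=cv2.fitEllipse(cv2.convexHull(c)); print(n,cv2.contourArea(c),np.round(e[0],1),np.round(e[1],1),cv2.boundingRect(c))
W=(180,225,480,330)
blobs((S>120)&(H>45)&(H<85)&(V>70),*W,"green")
blobs((S>120)&(H>95)&(H<125)&(V>70),*W,"blue")
blobs((S>120)&((H<8)|(H>172))&(V>70),*W,"red")
blobs((S<60)&(V>150),*W,"white")
blobs((S<60)&(V<38),*W,"black")
E
```

```text
green 777.0 [286.8 253.7] [30.7 36.3] (272, 237, 32, 35)
blue 583.0 [344.5 297.7] [27.4 30.3] (331, 283, 28, 31)
red 296.0 [251.4 290.9] [19.7 20.4] (242, 281, 20, 21)
red 778.5 [396.4 295.4] [30.9 36.1] (380, 279, 32, 35)
white 150.0 [201.8 289.6] [15.  17.1] (194, 282, 17, 16)
white 932.0 [301.4 290.9] [33.6 39.4] (285, 272, 34, 40)
white 428.5 [333.9 246.6] [24.  24.2] (322, 235, 25, 24)
white 358.5 [377.4 241. ] [21.9 22.2] (367, 230, 22, 23)
white 575.0 [431.6 238.2] [26.8 29.8] (417, 226, 28, 27)
```

View pics/topc.png

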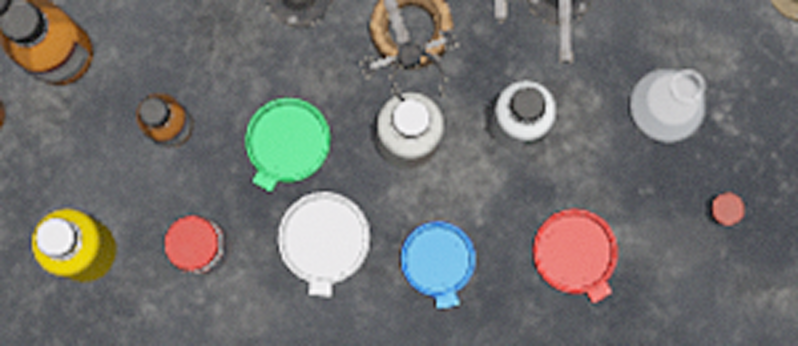

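View pics/scc.png

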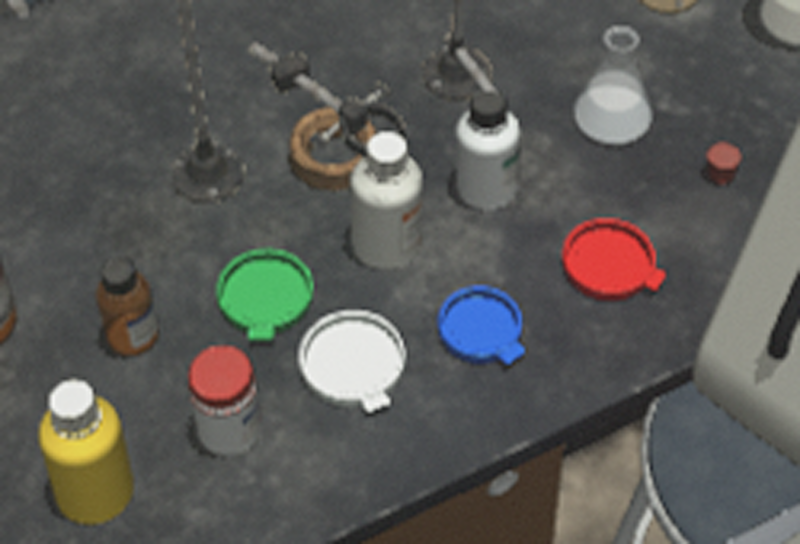

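The crops show the right four containers (orange label on the white bottle, blue band on the small amber one). Now I'll measure.

```bash
cat > meas.py <<'E'
from h import *
K=4
def trays(f):
    im=cv2.resize(f["image"],(0,0),fx=K,fy=K,interpolation=cv2.INTER_CUBIC)
    H,S,V=cv2.split(cv2.cvtColor(im,cv2.COLOR_BGR2HSV)); out={}
    D={"red":((S>120)&((H<8)|(H>172))&(V>70),(396,294)),"green":((S>100)&(H>45)&(H<85)&(V>70),(288,252)),"white":((S<60)&(V>150),(301,290)),"blue":((S>100)&(H>95)&(H<125)&(V>70),(344,297))}
    for n,(m,c) in D.items():
        mm=np.zeros(m.shape,np.uint8); x,y=c[0]*K,c[1]*K; w=26*K
        mm[y-w:y+w,x-w:x+w]=m[y-w:y+w,x-w:x+w]*255
        mm=cv2.morphologyEx(mm,cv2.MORPH_CLOSE,np.ones((9,9)))
        mm=cv2.morphologyEx(mm,cv2.MORPH_OPEN,cv2.getStructuringElement(cv2.MORPH_ELLIPSE,(16*K,16*K)))
        cs,_=cv2.findContours(mm,cv2.RETR_EXTERNAL,cv2.CHAIN_APPROX_NONE)
        e=cv2.fitEllipse(max(cs,key=cv2.contourArea)); u=((e[0][0]+.5)/K-.5,(e[0][1]+.5)/K-.5)
        p=cast(f,u,16); out[n]=p; q=cast(f,(u[0]+sum(e[1])/4/K,u[1]),16)
        print(n,np.round(u,1),np.round(p,1),"dia",round(2*np.linalg.norm(q-p),1))
    return out
if __name__=="__main__":
    f=r.grab_frame("top"); trays(f)
    im=f["image"]; 
    im4=cv2.resize(im,(0,0),fx=K,fy=K,interpolation=cv2.INTER_CUBIC)
    g=cv2.cvtColor(im4,cv2.COLOR_BGR2GRAY); HSV=cv2.cvtColor(im4,cv2.COLOR_BGR2HSV)
    for n,c,h,d in [("jar",(251,291),92,55),("black",(378,239),124,35),("white",(334,244),140,38),("amber",(238,241),103,30)]:
        x,y=c[0]*K,c[1]*K; w=18*K
        ppm=f["fx"]/(1481-h); rad=d/2*ppm*K
        cr=cv2.GaussianBlur(g[y-w:y+w,x-w:x+w],(5,5),0)
        if n=="jar": hc=HSV[y-w:y+w,x-w:x+w]; cr=(((hc[...,0]<8)|(hc[...,0]>172))&(hc[...,1]>110)).astype(np.uint8)*255
        cc=cv2.HoughCircles(cr,cv2.HOUGH_GRADIENT,1,8,param1=60,param2=8,minRadius=int(rad*.88),maxRadius=int(rad*1.12)+1)
        for b in (cc[0][:3] if cc is not None else []):
            u=((b[0]+x-w+.5)/K-.5,(b[1]+y-w+.5)/K-.5); print(n,np.round(u,1),"r",b[2]/rad,np.round(cast(f,u,h),1))
    v=im4[200*K:330*K,180*K:380*K]
E
python3 meas.py
```

```text
red [398.  293.3] [435.  -11.3  16. ] dia 80.7
green [287.7 252.4] [552.5 292.   16. ] dia 88.5
white [301.3 289.2] [449.6 254.2  16. ] dia 95.1
blue [344.3 297.1] [426.5 136.2  16. ] dia 77.2
jar [252.  291.2] r 1.0078892 [439.9 378.8  92. ]
jar [249.8 290.2] r 1.0744479 [442.5 384.7  92. ]
black [377.8 239.2] r 0.99628085 [568.   49.6 124. ]
black [375.8 238. ] r 1.1094117 [571.4  54.7 124. ]
black [380.5 239. ] r 1.0692685 [568.6  42.5 124. ]
white [334.2 243.8] r 0.88687783 [555.  162.5 140. ]
white [335.5 242. ] r 1.1094277 [559.5 159.3 140. ]
white [335.8 250. ] r 1.1094277 [538.8 158.9 140. ]
amber [237.2 241.2] r 1.0981686 [571.  417.7 103. ]
amber [243.5 245.5] r 1.0506101 [559.4 401.1 103. ]
amber [245.2 247.2] r 0.95549315 [554.7 396.4 103. ]
```

```bash
sed -i 's/(S>120)&((H<8)|(H>172))&(V>70)/(S>70)\&((H<12)|(H>168))\&(V>60)/' meas.py; python3 - <<'E'
from meas import *
f=r.grab_frame("top"); g=r.grab_frame("scene"); T=trays(f)
for n,u in [("ring rod tip",(334.5,219))]:
    pass
def tri(u1,u2):
    A=[];b=[]
    for F,u in((f,u1),(g,u2)):
        d=cast(F,u,0)-F["xyz"]; d/=np.linalg.norm(d); M=np.eye(3)-np.outer(d,d); A.append(M); b.append(M@F["xyz"])
    p=np.linalg.lstsq(np.vstack(A),np.hstack(b),rcond=None)[0]; return p, np.linalg.norm(np.vstack(A)@p-np.hstack(b))
print("rodclamp",tri((334.5,219),(289.4,264.4)))
print("flask base", cast(f,(429.5,239.5),20))
# check by projecting estimates into scene
v=g["image"].copy(); v=cv2.resize(v[230:400,180:430],(0,0),fx=3.2,fy=3.2,interpolation=cv2.INTER_CUBIC)
pts=[(439.9,378.8,92,27.5),(568,49.6,124,17.5),(555,162.5,140,19),(571,417.7,103,15)]+[(*T[n][:2],16,d/2) for n,d in(("red",86),("green",88),("white",94),("blue",76))]
for x,y,z,R_ in pts:
    q=np.array([(proj(g,(x+R_*np.cos(a),y+R_*np.sin(a),z))-(180,230)+.5)*3.2 for a in np.linspace(0,6.28,40)]).astype(int)
    cv2.polylines(v,[q],True,(255,0,255),1)
cv2.imwrite("pics/chk.png",v)
v=cv2.resize(f["image"][200:330,180:480],(0,0),fx=2.66,fy=2.66,interpolation=cv2.INTER_CUBIC)
for x,y,z,R_ in pts:
    q=np.array([(proj(f,(x+R_*np.cos(a),y+R_*np.sin(a),z))-(180,200)+.5)*2.66 for a in np.linspace(0,6.28,40)]).astype(int)
    cv2.polylines(v,[q],True,(255,0,255),1)
cv2.imwrite("pics/chk2.png",v)
E
```

```text
red [396.  294.3] [432.5  -6.   16. ] dia 88.6
green [287.7 252.4] [552.5 291.9  16. ] dia 88.5
white [301.3 289.2] [449.6 254.2  16. ] dia 95.1
blue [344.3 297.1] [426.5 136.2  16. ] dia 77.2
rodclamp (array([624.2547611 , 161.22468154, 119.3810765 ]), np.float64(0.5971500674149447))
flask base [ 583.25029703 -103.64108243   20.        ]
```

View pics/chk.png

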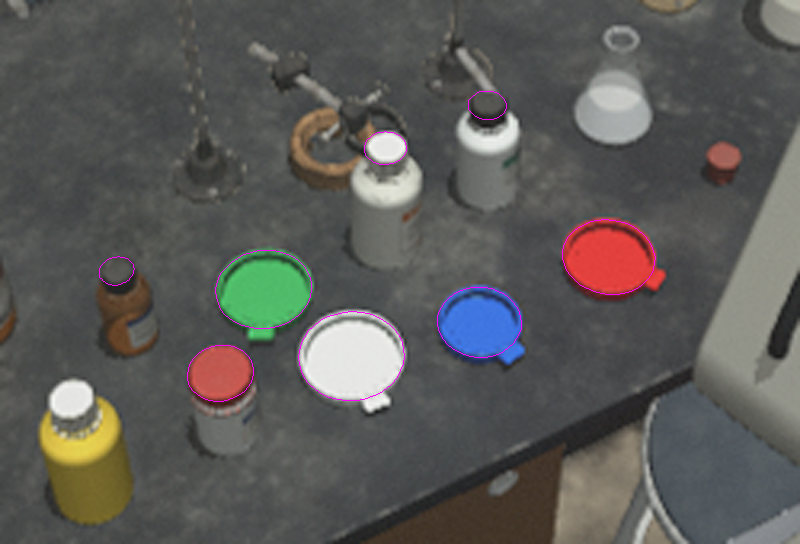

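View pics/chk2.png

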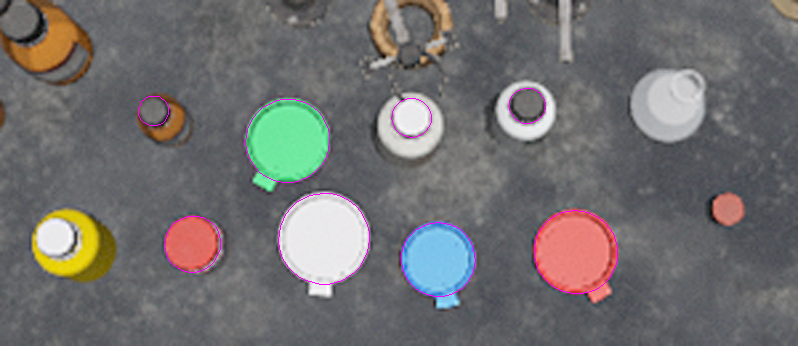

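Both views agree with the measured caps and trays to within about 2 mm, and the sizes match. I'll swing over to the jar, staying at x ≤ 0.40 where y = -0.14.

>>> {"fn": "arm_command", "kwargs": {"targets": [[-0.025,-0.0157,0,0,0,0],[-0.025,-0.0157,0,0,0,0],[-0.025,-0.0157,0,0,0,0],[-0.025,-0.0157,0,0,0,0],[-0.025,-0.0157,0,0,0,0],[-0.025,-0.0157,0,0,0,0],[-0.025,-0.0157,0,0,0,0],[-0.025,-0.0157,0,0,0,0],[-0.025,-0.0157,0,0,0,0],[-0.025,-0.0157,0,0,0,0],[-0.025,-0.0157,0,0,0,0],[-0.025,-0.0157,0,0,0,0],[-0.025,-0.0157,0,0,0,0],[-0.025,-0.0157,0,0,0,0],[-0.025,-0.0157,0,0,0,0],[-0.025,-0.0157,0,0,0,0],[-0.025,-0.0157,0,0,0,0],[-0.025,-0.0157,0,0,0,0],[-0.025,-0.0157,0,0,0,0],[-0.025,-0.0157,0,0,0,0]], "fingers": 0.0854, "squeeze": 40}}

```text
clock: 2.07
eef_pos: [337.3, -22.2, 231.6]
tcp_rot: [-3.141, -0.0, -1.262]
contact_force: [0.7, -0.6, 0.0]
opening: 1.001
```

>>> {"fn": "arm_command", "kwargs": {"targets": [[-0.025,-0.0157,0,0,0,0],[-0.025,-0.0157,0,0,0,0],[-0.025,-0.0157,0,0,0,0],[-0.025,-0.0157,0,0,0,0],[-0.025,-0.0157,0,0,0,0],[-0.025,-0.0157,0,0,0,0],[-0.025,-0.0157,0,0,0,0],[-0.025,-0.0157,0,0,0,0],[-0.025,-0.0157,0,0,0,0],[-0.025,-0.0157,0,0,0,0],[-0.025,-0.0157,0,0,0,0],[-0.025,-0.0157,0,0,0,0],[-0.025,-0.0157,0,0,0,0],[-0.025,-0.0157,0,0,0,0]]}}

```text
clock: 3.23
eef_pos: [440.3, 378.1, 231.3]
tcp_rot: [-3.141, 0.0, -1.262]
contact_force: [0.9, -0.2, 0.8]
opening: 1.0
```

>>> {"fn": "arm_command", "kwargs": {"targets": [[0,0,0,0,0,-0.1232],[0,0,0,0,0,-0.1232],[0,0,0,0,0,-0.1232],[0,0,0,0,0,-0.1232],[0,0,0,0,0,-0.1232],[0,0,0,0,0,-0.1232],[0,0,0,0,0,-0.1232],[0,0,0,0,0,-0.1232],[0,0,0,0,0,-0.1232],[0,0,0,0,0,-0.1232],[0,0,0,0,0,-0.1232],[0,0,0,0,0,-0.1232],[0,0,0,0,0,-0.1232],[0,0,0,0,0,-0.1232],[0,0,0,0,0,-0.1232],[0,0,0,0,0,-0.1232],[0,0,0,0,0,-0.1232],[0,0,0,0,0,-0.1232],[0,0,0,0,0,-0.1232],[0,0,0,0,0,-0.1232]]}}

```text
clock: 4.9
eef_pos: [440.2, 376.6, 231.3]
tcp_rot: [3.142, -0.0, 1.208]
contact_force: [-0.3, 0.2, 0.9]
opening: 1.0
```

>>> {"fn": "arm_command", "kwargs": {"targets": [[0,0,0,0,0,-0.1232],[0,0,0,0,0,-0.1232],[0,0,0,0,0,-0.1232],[0,0,0,0,0,0],[0,0,0,0,0,0]]}}

```text
clock: 5.32
eef_pos: [440.2, 376.6, 231.3]
tcp_rot: [3.142, -0.0, 1.568]
contact_force: [0.3, -1.0, 0.6]
opening: 0.997
```

```bash
cat > w.py <<'E'
import sys
from h import *
f=r.grab_frame("wrist"); s=r.sense(); v=f["image"].copy()
x,y,z,d=map(float,sys.argv[2:6])
q=np.array([proj(f,(x+d/2*np.cos(a),y+d/2*np.sin(a),z)) for a in np.linspace(0,6.28,60)]).astype(int)
cv2.polylines(v,[q],True,(255,0,255),1)
cv2.imwrite(f"pics/{sys.argv[1]}.png",v); print(s["clock"],s["eef_pos"],f["xyz"])
E
python3 w.py w1 439.9 378.8 92 55
```

```text
5.3667 [440.16369133 376.57044189 231.30980604] [366.98841171 376.74387925 372.83334697]
```

View pics/w1.png

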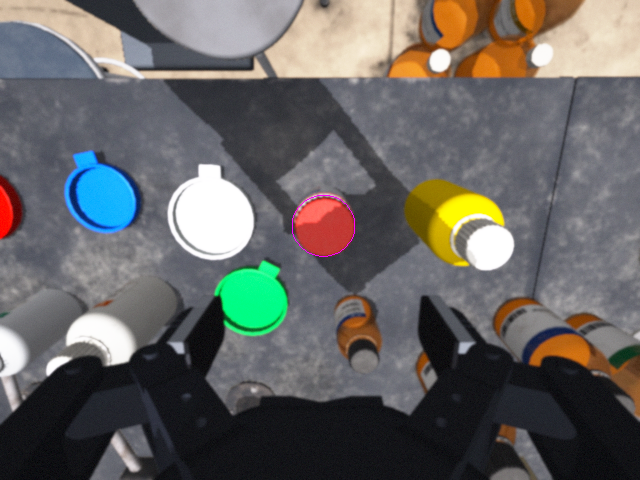

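The red cap at (323,225) sits on the predicted ring. I'll descend and grip.

>>> {"fn": "arm_command", "kwargs": {"targets": [[0.0022,0,0.02,0,0,0],[0,0,0.02,0,0,0],[0,0,0.02,0,0,0],[0,0,0.02,0,0,0],[0,0,0.02,0,0,0],[0,0,0.02,0,0,0],[0,0,0.015,0,0,0],[0,0,0.012,0,0,0],[0,0,0.01,0,0,0],[0,0,0,0,0,0]]}}

```text
clock: 6.2
eef_pos: [439.4, 378.1, 72.5]
tcp_rot: [-3.14, 0.002, 1.57]
contact_force: [-0.9, 0.1, 0.4]
opening: 1.003
```

>>> {"fn": "arm_command", "kwargs": {"targets": [[0,0,0,0,0,0],[0,0,0,0,0,0],[0,0,0,0,0,0],[0,0,0,0,0,0],[0,0,0,0,0,0],[0,0,0,0,0,0],[0,0,0,0,0,0],[0,0,0,0,0,0]], "fingers": 0.03, "squeeze": 40}}

```text
clock: 6.87
eef_pos: [441.0, 379.3, 75.6]
tcp_rot: [3.14, -0.001, 1.571]
contact_force: [-0.2, -0.8, 6.7]
opening: 0.619
```

>>> {"fn": "arm_command", "kwargs": {"targets": [[0,0,-0.006,0,0,0],[0,0,-0.01,0,0,0],[0,0,-0.016,0,0,0],[0,0,-0.016,0,0,0],[0,0,-0.01,0,0,0],[0,0,-0.004,0,0,0],[0,0,0,0,0,0],[0,0,0,0,0,0]]}}

```text
clock: 7.53
eef_pos: [440.0, 378.6, 136.1]
tcp_rot: [-3.141, 0.0, 1.572]
contact_force: [-0.4, 0.1, -2.4]
opening: 0.621
```

```bash
python3 w.py w2 439.9 378.8 154 55; python3 - <<'E'
from h import *
print(r.sense()["contact_force"],r.sense()["opening"])
E
```

```text
7.5833 [439.73707737 378.44244004 135.6631844 ] [366.81156834 378.52773425 277.67602404]
[-0.60419355  0.43903887 -3.31569336] 0.6242880261353904
```

View pics/w2.png

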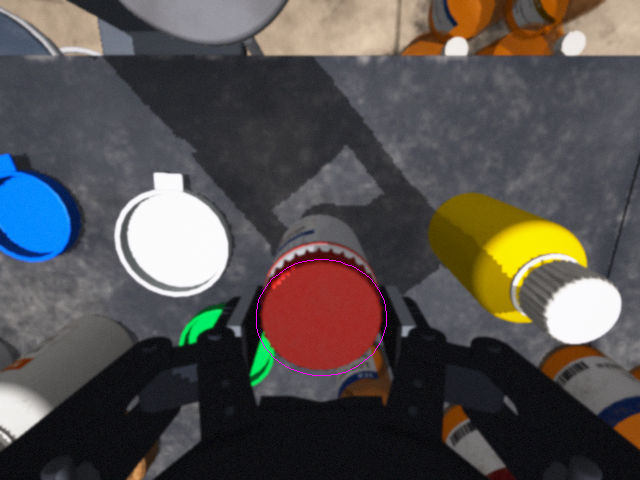

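The jar is held by the cap and hangs upright. I'll carry it to the red tray.

>>> {"fn": "arm_command", "kwargs": {"targets": [[-0.008,0,0,0,0,0],[-0.016,0,0,0,0,0],[-0.024,-0.0005,0,0,0,0],[-0.024,-0.0005,0,0,0,0],[-0.024,-0.0005,0,0,0,0],[-0.024,-0.0005,0,0,0,0],[-0.024,-0.0005,0,0,0,0],[-0.024,-0.0005,0,0,0,0],[-0.024,-0.0005,0,0,0,0],[-0.024,-0.0005,0,0,0,0],[-0.024,-0.0005,0,0,0,0],[-0.024,-0.0005,0,0,0,0],[-0.024,-0.0005,0,0,0,0],[-0.024,-0.0005,0,0,0,0],[-0.024,-0.0005,0,0,0,0],[-0.024,-0.0005,0,0,0,0],[-0.016,0,0,0,0,0],[-0.0086,0,0,0,0,0],[0,0,0,0,0,0],[0,0,0,0,0,0]]}}

```text
clock: 9.25
eef_pos: [432.9, -6.2, 136.1]
tcp_rot: [-3.141, -0.0, 1.57]
contact_force: [0.1, 0.5, -2.9]
opening: 0.624
```

```bash
python3 w.py w3 432.5 -6 16 86; python3 - <<'E'
from h import *
print(r.sense()["contact_force"],r.sense()["opening"])
E
```

```text
9.3 [433.08435342  -5.69893496 136.13497856] [359.80683205  -6.21539057 277.64622016]
[-0.41701691 -0.39085641 -2.68150769] 0.6207348059747262
```

View pics/w3.png

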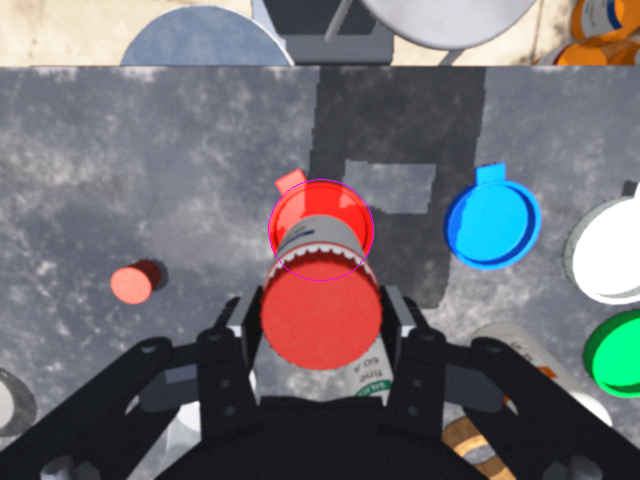

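The red tray ring matches at (321,230). I'll lower the jar.

>>> {"fn": "arm_command", "kwargs": {"targets": [[0,0,0.008,0,0,0],[0,0,0.012,0,0,0],[0,0,0.012,0,0,0],[0,0,0.008,0,0,0],[0,0,0.005,0,0,0],[0,0,0.004,0,0,0],[0,0,0.002,0,0,0],[0,0,0.001,0,0,0],[0,0,0.001,0,0,0],[0,0,0.001,0,0,0],[0,0,0,0,0,0]]}}

```text
clock: 10.22
eef_pos: [433.6, -5.8, 82.4]
tcp_rot: [3.141, -0.0, 1.572]
contact_force: [-0.1, 1.5, -3.0]
opening: 0.62
```

>>> {"fn": "arm_command", "kwargs": {"targets": [[0,0,0.001,0,0,0],[0,0,0.001,0,0,0],[0,0,0,0,0,0]]}}

```text
clock: 10.47
eef_pos: [433.5, -5.9, 80.2]
tcp_rot: [3.142, -0.0, 1.571]
contact_force: [0.3, -1.0, -2.2]
opening: 0.62
```

>>> {"fn": "arm_command", "kwargs": {"targets": [[0,0,0.001,0,0,0],[0,0,0.001,0,0,0],[0,0,0,0,0,0]]}}

```text
clock: 10.72
eef_pos: [434.5, -5.9, 79.6]
tcp_rot: [3.14, 0.0, 1.572]
contact_force: [-4.1, 0.2, 17.8]
opening: 0.62
```

Contact with the floor. I'll release and rise.

>>> {"fn": "arm_command", "kwargs": {"targets": [[0,0,-0.0005,0,0,0],[0,0,0,0,0,0],[0,0,0,0,0,0],[0,0,0,0,0,0],[0,0,0,0,0,0]], "fingers": 0.0854}}

```text
clock: 11.13
eef_pos: [433.4, -5.8, 78.7]
tcp_rot: [-3.141, 0.0, 1.572]
contact_force: [0.2, -0.3, -0.5]
opening: 0.997
```

>>> {"fn": "arm_command", "kwargs": {"targets": [[0,0,-0.01,0,0,0],[0,0,-0.02,0,0,0],[0,0,-0.03,0,0,0],[0,0,-0.03,0,0,0],[0,0,-0.03,0,0,0],[0,0,-0.02,0,0,0],[0,0,-0.013,0,0,0],[0,0,0,0,0,0],[0,0,0,0,0,0]]}}

```text
clock: 11.88
eef_pos: [433.7, -5.8, 231.9]
tcp_rot: [3.14, -0.0, 1.572]
contact_force: [0.9, -0.2, -0.3]
opening: 0.999
```

```bash
python3 w.py w4 432.5 -6 96 55
```

```text
11.9333 [433.0830718   -5.8123037  231.12709798] [360.34492826  -5.93974059 373.3800877 ]
```

View pics/w4.png

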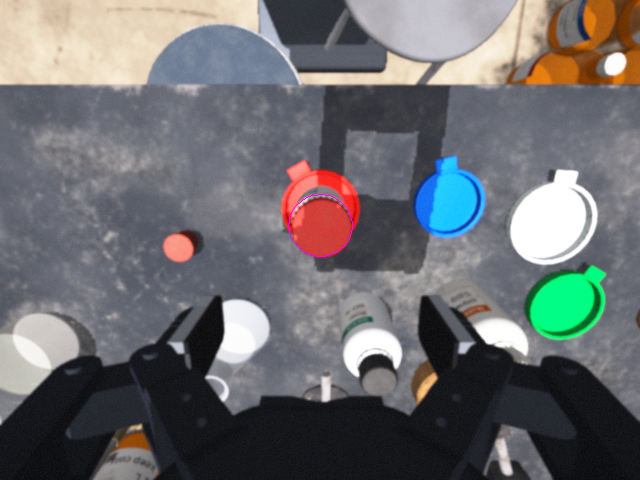

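The jar is upright and centred in the red tray (cap at (321,226) on the predicted ring). Next is the amber bottle.

>>> {"fn": "arm_command", "kwargs": {"targets": [[0.0131,0.0044,0,0,0,0],[0.0228,0.0074,0,0,0,0],[0.0228,0.0074,0,0,0,0],[0.0228,0.0074,0,0,0,0],[0.0228,0.0074,0,0,0,0],[0.0228,0.0074,0,0,0,0],[0.0228,0.0074,0,0,0,0],[0.0228,0.0074,0,0,0,0],[0.0228,0.0074,0,0,0,0],[0.0228,0.0074,0,0,0,0],[0.0228,0.0074,0,0,0,0],[0.0228,0.0074,0,0,0,0],[0.0228,0.0074,0,0,0,0],[0.0228,0.0074,0,0,0,0],[0.0228,0.0074,0,0,0,0],[0.0228,0.0074,0,0,0,0],[0.0228,0.0074,0,0,0,0],[0.0228,0.0074,0,0,0,0],[0.0228,0.0074,0,0,0,0],[0,0,0,0,0,0]]}}

```text
clock: 13.6
eef_pos: [570.8, 421.1, 229.0]
tcp_rot: [-3.14, -0.0, 1.573]
contact_force: [-0.9, -0.6, -0.4]
opening: 0.998
```

```bash
python3 w.py w5 571 417.7 103 30
```

```text
13.65 [570.20682661 419.04820743 228.89258303] [497.86184984 420.82154069 370.59836338]
```

View pics/w5.png

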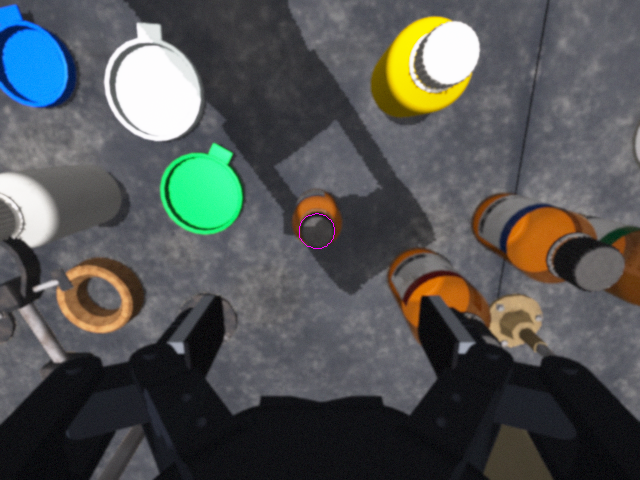

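```bash
python3 - <<'E'
from h import *
f=r.grab_frame("top"); g=r.grab_frame("scene")
def tri(u1,u2):
    A=[];b=[]
    for F,u in((f,u1),(g,u2)):
        d=cast(F,u,0)-F["xyz"]; d/=np.linalg.norm(d); M=np.eye(3)-np.outer(d,d); A.append(M); b.append(M@F["xyz"])
    A=np.vstack(A);b=np.hstack(b);p=np.linalg.lstsq(A,b,rcond=None)[0]; return p, np.linalg.norm(A@p-b)
print(tri((188.3,207.5),(166,302)))
print(cast(f,(204,224),0), r.sense()["eef_pos"],r.sense()["clock"])
E
```

```text
(array([651.39848296, 533.91524123, 140.73859493]), np.float64(8.883729547704345))
[639.63953773 531.97394156   0.        ] [569.90366048 417.05276684 229.65963184] 13.75
```

The cap is at (317,231), on target, and the brown neighbour is about 130 mm away. I'll descend and grip.

>>> {"fn": "arm_command", "kwargs": {"targets": [[0.0006,0.001,0.012,0,0,0],[0,0,0.02,0,0,0],[0,0,0.02,0,0,0],[0,0,0.02,0,0,0],[0,0,0.02,0,0,0],[0,0,0.02,0,0,0],[0,0,0.014,0,0,0],[0,0,0.01,0,0,0],[0,0,0.006,0,0,0],[0,0,0,0,0,0],[0,0,0,0,0,0]]}}

```text
clock: 14.67
eef_pos: [572.0, 418.4, 90.2]
tcp_rot: [3.141, -0.0, 1.571]
contact_force: [0.2, -0.8, 0.3]
opening: 0.995
```

>>> {"fn": "arm_command", "kwargs": {"targets": [[0,0,0,0,0,0],[0,0,0,0,0,0],[0,0,0,0,0,0],[0,0,0,0,0,0],[0,0,0,0,0,0],[0,0,0,0,0,0],[0,0,0,0,0,0],[0,0,0,0,0,0],[0,0,0,0,0,0],[0,0,0,0,0,0]], "fingers": 0.01}}

```text
clock: 15.5
eef_pos: [572.1, 418.6, 90.5]
tcp_rot: [3.141, -0.0, 1.572]
contact_force: [-1.2, -1.3, 6.1]
opening: 0.333
```

>>> {"fn": "arm_command", "kwargs": {"targets": [[0,0,-0.006,0,0,0],[0,0,-0.01,0,0,0],[0,0,-0.016,0,0,0],[0,0,-0.016,0,0,0],[0,0,-0.01,0,0,0],[0,0,-0.004,0,0,0],[0,0,0,0,0,0],[0,0,0,0,0,0]]}}

```text
clock: 16.17
eef_pos: [571.5, 418.2, 151.4]
tcp_rot: [-3.141, 0.0, 1.572]
contact_force: [-0.3, 0.6, -2.4]
opening: 0.329
```

```bash
python3 w.py w6 571 417.7 165 30
```

```text
16.2167 [571.23311567 418.06459182 150.92394241] [498.35062402 418.14222494 293.00380304]
```

View pics/w6.png

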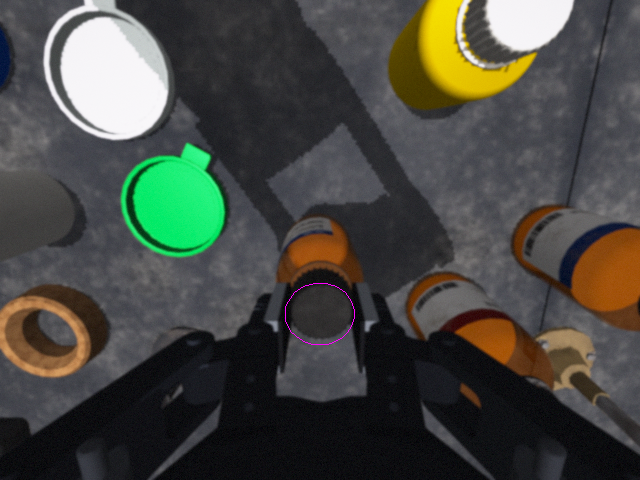

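The amber bottle is held upright. I'll carry it to the blue tray.

>>> {"fn": "arm_command", "kwargs": {"targets": [[-0.01,-0.005,0,0,0,0],[-0.0215,-0.011,0,0,0,0],[-0.0215,-0.011,0,0,0,0],[-0.0215,-0.011,0,0,0,0],[-0.0215,-0.011,0,0,0,0],[-0.0215,-0.011,0,0,0,0],[-0.0215,-0.011,0,0,0,0],[-0.0215,-0.011,0,0,0,0],[-0.0215,-0.011,0,0,0,0],[-0.0215,-0.011,0,0,0,0],[-0.0215,-0.011,0,0,0,0],[-0.0215,-0.011,0,0,0,0],[-0.0215,-0.011,0,0,0,0],[-0.014,-0.0075,0,0,0,0],[0,0,0,0,0,0],[0,0,0,0,0,0]]}}

```text
clock: 17.55
eef_pos: [427.1, 135.6, 151.7]
tcp_rot: [-3.142, -0.0, 1.57]
contact_force: [0.3, 0.9, -2.6]
opening: 0.33
```

```bash
python3 w.py w7 426.5 136.2 16 76
```

```text
17.6 [427.75638686 136.27155168 151.86028306] [353.87104542 135.5970952  293.2361468 ]
```

View pics/w7.png

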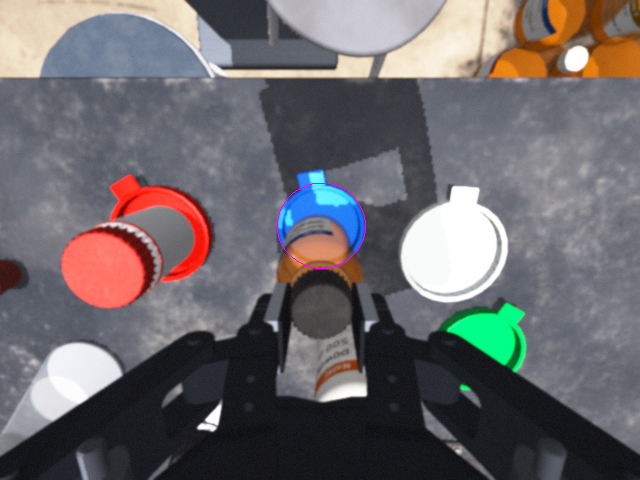

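>>> {"fn": "arm_command", "kwargs": {"targets": [[0,0,0.008,0,0,0],[0,0,0.012,0,0,0],[0,0,0.012,0,0,0],[0,0,0.01,0,0,0],[0,0,0.006,0,0,0],[0,0,0.004,0,0,0],[0,0,0.002,0,0,0],[0,0,0.001,0,0,0],[0,0,0,0,0,0],[0,0,0,0,0,0]]}}

```text
clock: 18.43
eef_pos: [427.8, 136.4, 97.1]
tcp_rot: [3.141, -0.0, 1.572]
contact_force: [-0.4, 1.2, -2.5]
opening: 0.331
```

>>> {"fn": "arm_command", "kwargs": {"targets": [[0,0,0.001,0,0,0],[0,0,0.001,0,0,0],[0,0,0,0,0,0]]}}

```text
clock: 18.68
eef_pos: [427.5, 136.3, 94.8]
tcp_rot: [3.141, -0.0, 1.572]
contact_force: [1.2, -0.9, -2.8]
opening: 0.33
```

>>> {"fn": "arm_command", "kwargs": {"targets": [[0,0,0.001,0,0,0],[0,0,0.001,0,0,0],[0,0,0,0,0,0]]}}

```text
clock: 18.93
eef_pos: [429.1, 136.5, 94.4]
tcp_rot: [3.139, -0.0, 1.572]
contact_force: [-3.3, -2.4, 19.2]
opening: 0.332
```

>>> {"fn": "arm_command", "kwargs": {"targets": [[0,0,-0.0008,0,0,0],[0,0,0,0,0,0],[0,0,0,0,0,0],[0,0,0,0,0,0],[0,0,0,0,0,0],[0,0,0,0,0,0],[0,0,0,0,0,0]], "fingers": 0.0854}}

```text
clock: 19.52
eef_pos: [427.4, 136.2, 93.5]
tcp_rot: [-3.141, 0.0, 1.572]
contact_force: [-0.2, 0.0, 0.1]
opening: 0.999
```

>>> {"fn": "arm_command", "kwargs": {"targets": [[0,0,-0.01,0,0,0],[0,0,-0.02,0,0,0],[0,0,-0.03,0,0,0],[0,0,-0.03,0,0,0],[0,0,-0.03,0,0,0],[0,0,-0.02,0,0,0],[0,0,-0.01,0,0,0],[0,0,0,0,0,0],[0,0,0,0,0,0]]}}

```text
clock: 20.27
eef_pos: [427.3, 136.2, 243.4]
tcp_rot: [3.141, -0.0, 1.572]
contact_force: [0.7, -0.3, -0.7]
opening: 1.002
```

```bash
python3 w.py w8 426.5 136.2 107 30
```

```text
20.3167 [426.76725845 136.04441116 242.57268146] [354.05207485 136.08195401 384.90557986]
```

View pics/w8.png

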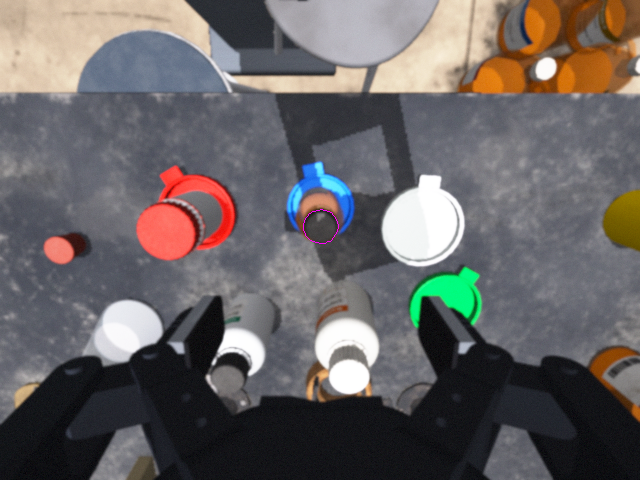

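Amber stands centred in the blue tray (cap at (321,227)). On to the white-capped bottle.

>>> {"fn": "arm_command", "kwargs": {"targets": [[0.0015,0.008,0,0,0,0],[0.0033,0.016,0,0,0,0],[0.0033,0.016,0,0,0,0],[0.0033,0.016,0,0,0,0],[0.0033,0.016,0,0,0,0],[0.0033,0.016,0,0,0,0],[0.0033,0.016,0,0,0,0],[0.0033,0.016,0,0,0,0],[0.0018,0.008,0,0,0,0],[0,0,0,0,0,0],[0,0,0,0,0,0],[0,0,0,0,0,0]]}}

```text
clock: 21.32
eef_pos: [554.5, 162.5, 242.8]
tcp_rot: [-3.14, 0.0, 1.572]
contact_force: [-0.1, -0.4, -0.1]
opening: 0.999
```

```bash
python3 w.py w9 555 162.5 140 38; python3 - <<'E'
from h import *
f=r.grab_frame("top"); g=r.grab_frame("scene")
cv2.imwrite("pics/sc9.png",cv2.resize(g["image"][180:330,180:430],(0,0),fx=3.2,fy=3.2,interpolation=cv2.INTER_CUBIC))
E
```

```text
21.3667 [554.5357348  162.56251358 243.18587412] [481.5429731  162.48235974 384.47878417]
```

View pics/w9.png

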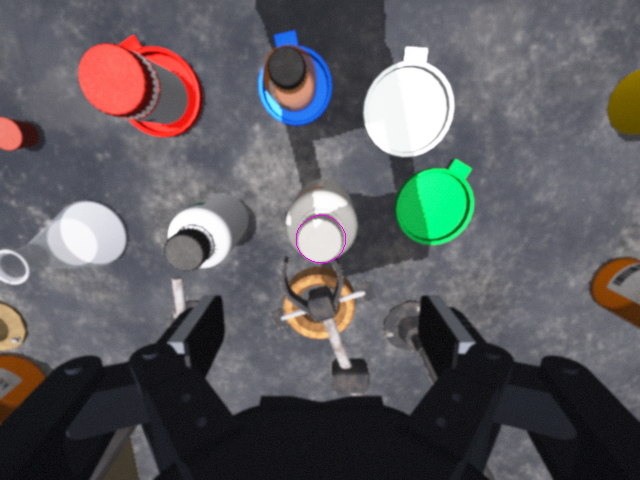

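View pics/sc9.png

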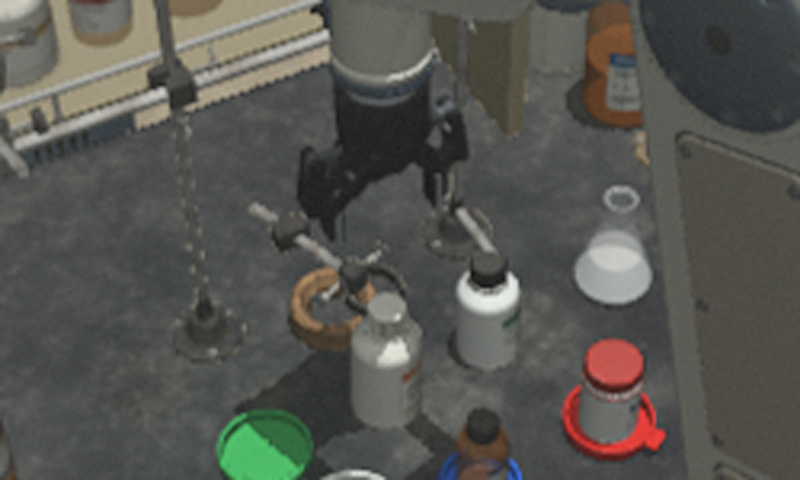

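```bash
python3 - <<'E'
from h import *
f=r.grab_frame("wrist")
cv2.imwrite("pics/w9c.png",cv2.resize(f["image"][170:420,220:420],(0,0),fx=2.4*1,fy=2.4,interpolation=cv2.INTER_CUBIC))
for u in [(286,260),(342,262),(276,315),(366,294),(320,300),(348,372)]:
    print(u,[np.round(cast(f,u,z)[:2]) for z in(90,120,150)])
E
```

```text
(286, 260) [array([591., 129.]), array([580., 133.]), array([569., 136.])]
(342, 262) [array([593., 183.]), array([582., 181.]), array([570., 179.])]
(276, 315) [array([649., 118.]), array([632., 122.]), array([615., 127.])]
(366, 294) [array([626., 207.]), array([612., 202.]), array([597., 198.])]
(320, 300) [array([633., 162.]), array([617., 162.]), array([602., 162.])]
(348, 372) [array([717., 191.]), array([693., 188.]), array([669., 185.])]
```

View pics/w9c.png

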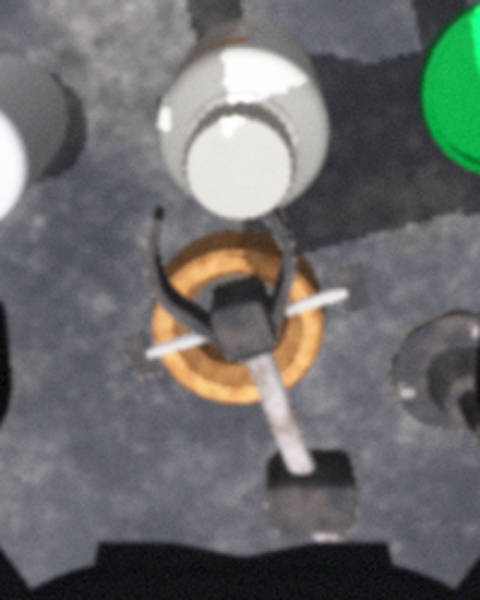

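The prong tips of a clamp, (286,258) and (337,258), lie at about x≈578 and z≈120, so fingers spanning y at x≈551±11 clear them. I'll grip with the pads shifted 4 mm toward the robot.

>>> {"fn": "arm_command", "kwargs": {"targets": [[0,-0.004,0.01,0,0,0],[0,0,0.02,0,0,0],[0,0,0.02,0,0,0],[0,0,0.02,0,0,0],[0,0,0.018,0,0,0],[0,0,0.014,0,0,0],[0,0,0.01,0,0,0],[0,0,0.006,0,0,0],[0,0,0.003,0,0,0],[0,0,0,0,0,0],[0,0,0,0,0,0]], "fingers": 0.065}}

```text
clock: 22.43
eef_pos: [551.8, 162.9, 123.1]
tcp_rot: [3.141, -0.0, 1.572]
contact_force: [0.7, -0.2, 0.4]
opening: 0.76
```

>>> {"fn": "arm_command", "kwargs": {"targets": [[0,0,0,0,0,0],[0,0,0,0,0,0],[0,0,0,0,0,0],[0,0,0,0,0,0],[0,0,0,0,0,0],[0,0,0,0,0,0],[0,0,0,0,0,0],[0,0,0,0,0,0],[0,0,0,0,0,0]], "fingers": 0.015, "squeeze": 60}}

```text
clock: 23.18
eef_pos: [552.1, 162.9, 123.7]
tcp_rot: [3.14, -0.0, 1.572]
contact_force: [-0.2, -0.6, 5.0]
opening: 0.417
```

The body (r 33) could catch the prongs if lifted straight, so I'll lift 5 mm, pull back in -x, then lift.

>>> {"fn": "arm_command", "kwargs": {"targets": [[0,0,-0.002,0,0,0],[0,0,-0.003,0,0,0],[0,0,0,0,0,0],[0,-0.004,0,0,0,0],[0,-0.008,0,0,0,0],[0,-0.01,0,0,0,0],[0,-0.01,0,0,0,0],[0,-0.006,0,0,0,0],[0,-0.002,0,0,0,0],[0,0,0,0,0,0]]}}

```text
clock: 24.02
eef_pos: [510.7, 162.8, 127.7]
tcp_rot: [-3.141, 0.0, 1.572]
contact_force: [0.3, 0.6, -5.7]
opening: 0.417
```

>>> {"fn": "arm_command", "kwargs": {"targets": [[0,0,-0.006,0,0,0],[0,0,-0.012,0,0,0],[0,0,-0.014,0,0,0],[0,0,-0.01,0,0,0],[0,0,-0.006,0,0,0],[0,0,-0.002,0,0,0],[0,0,0,0,0,0],[0,0,0,0,0,0]]}}

```text
clock: 24.68
eef_pos: [511.2, 162.6, 177.2]
tcp_rot: [-3.141, 0.0, 1.572]
contact_force: [-0.1, -0.5, -5.9]
opening: 0.415
```

```bash
python3 w.py w10 515 162.5 195 38
```

```text
24.7333 [511.05935677 162.59469876 176.98595972] [438.10781718 162.54539594 318.7777297 ]
```

View pics/w10.png

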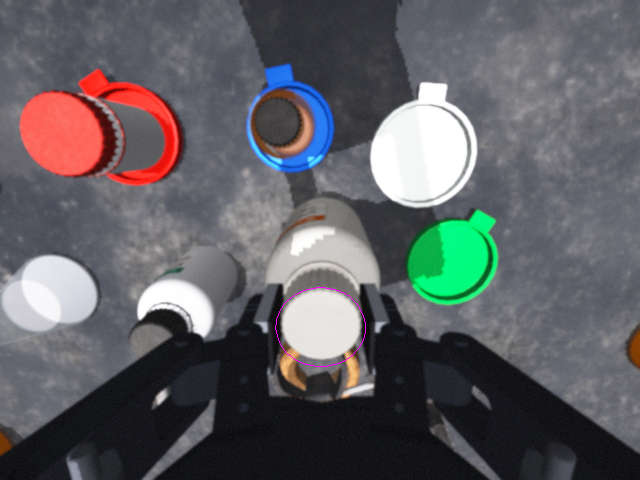

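Held; force −5.8 N matches the ~0.5 kg. Moving to the white tray.

>>> {"fn": "arm_command", "kwargs": {"targets": [[0.0076,-0.0055,0,0,0,0],[0.0155,-0.011,0,0,0,0],[0.0155,-0.011,0,0,0,0],[0.0155,-0.011,0,0,0,0],[0.0155,-0.011,0,0,0,0],[0.0155,-0.011,0,0,0,0],[0.0065,-0.004,0,0,0,0],[0,0,0,0,0,0],[0,0,0,0,0,0],[0,0,0,0,0,0]]}}

```text
clock: 25.57
eef_pos: [447.1, 253.9, 177.4]
tcp_rot: [-3.142, 0.0, 1.572]
contact_force: [0.8, -1.0, -5.7]
opening: 0.416
```

```bash
python3 w.py w11 449.6 254.2 16 94
```

```text
25.6167 [447.19925932 253.76897182 177.45898554] [373.90672724 253.85607507 318.95534502]
```

View pics/w11.png

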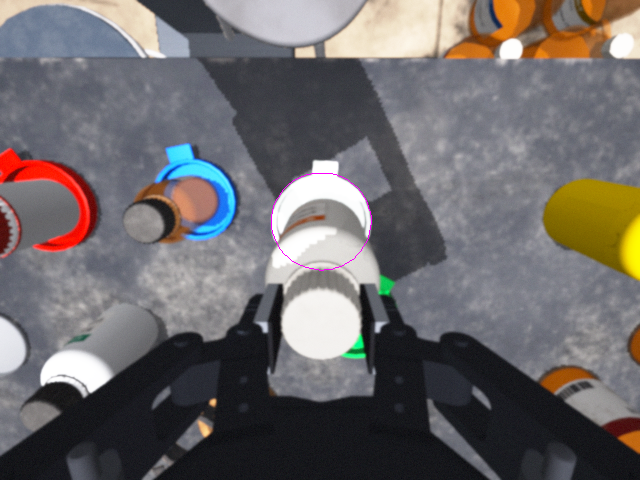

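>>> {"fn": "arm_command", "kwargs": {"targets": [[0,0,0.008,0,0,0],[0,0,0.012,0,0,0],[0,0,0.012,0,0,0],[0,0,0.008,0,0,0],[0,0,0.004,0,0,0],[0,0,0.002,0,0,0],[0,0,0.001,0,0,0],[0,0,0,0,0,0],[0,0,0,0,0,0]]}}

```text
clock: 26.37
eef_pos: [447.2, 254.5, 131.0]
tcp_rot: [3.141, -0.0, 1.572]
contact_force: [1.3, -0.2, -6.3]
opening: 0.413
```

>>> {"fn": "arm_command", "kwargs": {"targets": [[0,0,0.001,0,0,0],[0,0,0.001,0,0,0],[0,0,0,0,0,0]]}}

```text
clock: 26.62
eef_pos: [446.9, 254.3, 128.6]
tcp_rot: [3.141, -0.0, 1.572]
contact_force: [-0.1, 0.5, -6.0]
opening: 0.417
```

>>> {"fn": "arm_command", "kwargs": {"targets": [[0,0,0.001,0,0,0],[0,0,0,0,0,0]]}}

```text
clock: 26.78
eef_pos: [447.1, 254.4, 127.8]
tcp_rot: [3.141, -0.0, 1.572]
contact_force: [-0.3, -0.8, -4.1]
opening: 0.411
```

>>> {"fn": "arm_command", "kwargs": {"targets": [[0,0,0.001,0,0,0],[0,0,0,0,0,0],[0,0,0,0,0,0]]}}

```text
clock: 27.03
eef_pos: [447.7, 254.5, 127.7]
tcp_rot: [3.14, -0.001, 1.572]
contact_force: [-1.5, -3.2, 7.2]
opening: 0.415
```

Contact. Release and rise.

>>> {"fn": "arm_command", "kwargs": {"targets": [[0,0,0,0,0,0],[0,0,0,0,0,0],[0,0,0,0,0,0],[0,0,0,0,0,0],[0,0,0,0,0,0],[0,0,0,0,0,0]], "fingers": 0.075}}

```text
clock: 27.53
eef_pos: [446.9, 254.3, 126.6]
tcp_rot: [3.142, -0.0, 1.572]
contact_force: [-0.8, -0.5, -0.3]
opening: 0.873
```

>>> {"fn": "arm_command", "kwargs": {"targets": [[0,0,-0.01,0,0,0],[0,0,-0.02,0,0,0],[0,0,-0.03,0,0,0],[0,0,-0.03,0,0,0],[0,0,-0.02,0,0,0],[0,0,-0.01,0,0,0],[0,0,0,0,0,0],[0,0,0,0,0,0]]}}

```text
clock: 28.2
eef_pos: [446.7, 254.2, 246.5]
tcp_rot: [3.141, -0.0, 1.572]
contact_force: [-0.1, -0.6, -0.8]
opening: 0.878
```

```bash
python3 w.py w12 449.6 254.2 144 38
```

```text
28.25 [446.26006359 253.93906983 245.57225824] [373.51124483 254.07144141 387.95906199]
```

View pics/w12.png

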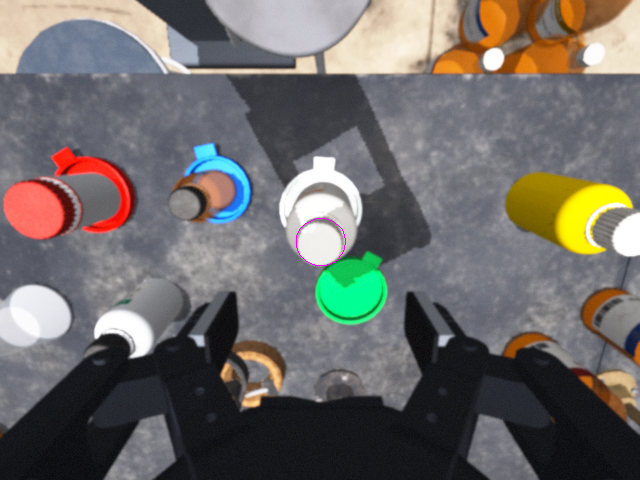

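The white-capped bottle is centred (cap at (321,242) on the ring). On to the black-capped bottle.

>>> {"fn": "arm_command", "kwargs": {"targets": [[-0.0084,0.005,0,0,0,0],[-0.0175,0.0104,0,0,0,0],[-0.0175,0.0104,0,0,0,0],[-0.0175,0.0104,0,0,0,0],[-0.0175,0.0104,0,0,0,0],[-0.0175,0.0104,0,0,0,0],[-0.0175,0.0104,0,0,0,0],[-0.0175,0.0104,0,0,0,0],[-0.0175,0.0104,0,0,0,0],[-0.0175,0.0104,0,0,0,0],[-0.0175,0.0104,0,0,0,0],[-0.0175,0.0104,0,0,0,0],[-0.0035,0.0023,0,0,0,0],[0,0,0,0,0,0],[0,0,0,0,0,0],[0,0,0,0,0,0]]}}

```text
clock: 29.58
eef_pos: [568.0, 50.5, 245.9]
tcp_rot: [-3.14, -0.0, 1.572]
contact_force: [0.6, -1.2, -0.4]
opening: 0.882
```

```bash
python3 w.py w13 568 49.6 124 35;  python3 - <<'E'
from h import *
g=r.grab_frame("scene")
cv2.imwrite("pics/sc13.png",cv2.resize(g["image"][180:330,180:430],(0,0),fx=3.2,fy=3.2,interpolation=cv2.INTER_CUBIC))
E
```

```text
29.6333 [568.09983488  50.66943566 246.20101264] [495.0085953   50.32617325 387.56964361]
```

View pics/w13.png

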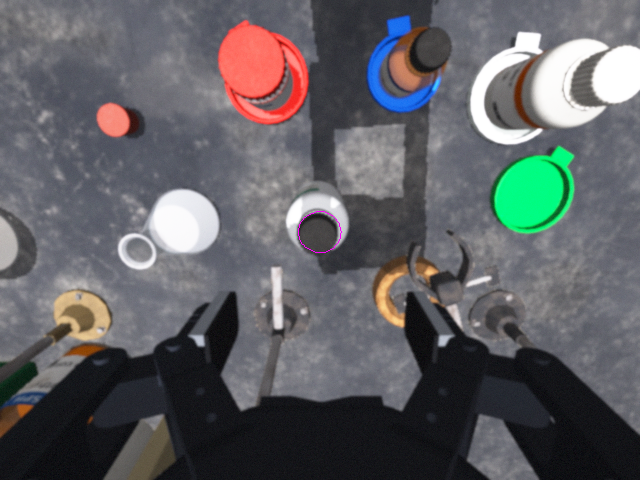

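View pics/sc13.png

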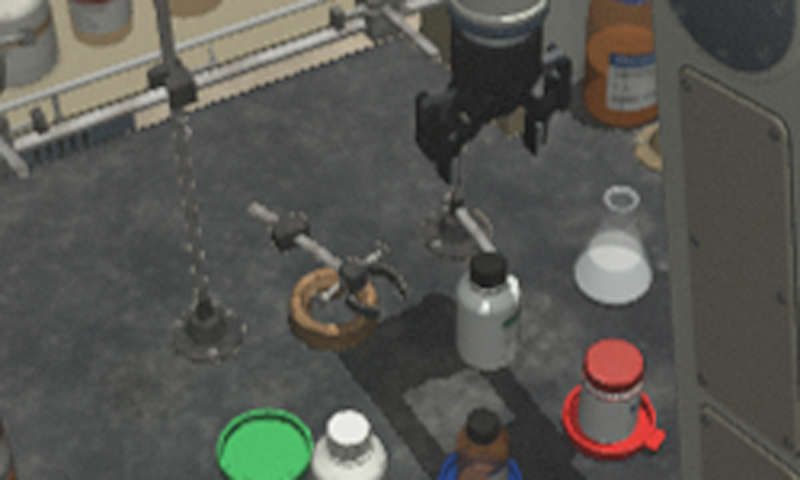

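```bash
cat >> h.py <<'E'
def tri(f,u1,g,u2):
    A=[];b=[]
    for F,u in((f,u1),(g,u2)):
        d=cast(F,u,0)-F["xyz"]; d/=np.linalg.norm(d); M=np.eye(3)-np.outer(d,d); A.append(M); b.append(M@F["xyz"])
    A=np.vstack(A);b=np.hstack(b);p=np.linalg.lstsq(A,b,rcond=None)[0]; return np.round(p,1), np.linalg.norm(A@p-b)
E
python3 - <<'E'
from h import *
f=r.grab_frame("wrist"); g=r.grab_frame("scene")
print("rod",tri(f,(277,268),g,(333.1,257.5)), "rod far",tri(f,(277,325),g,(323.1,244.5)))
print("prong",tri(f,(412,245),g,(306.6,271.3)),tri(f,(449,233),g,(306.6,271.3)))
E
```

```text
rod (array([624.9,   7.2,  66.7]), np.float64(4.065007357241995)) rod far (array([700.9,   1.3,  51.8]), np.float64(2.7119020548924))
prong (array([580.7, 128.6, 115.7]), np.float64(1.8784613257397234)) (array([557.5, 143.4, 150.5]), np.float64(6.124553509413548))
```

The rod end lies at x≈625, clear of the fingers at x≈568±11. The cap is at (319,232), on target.

>>> {"fn": "arm_command", "kwargs": {"targets": [[-0.001,0,0.012,0,0,0],[0,0,0.02,0,0,0],[0,0,0.02,0,0,0],[0,0,0.02,0,0,0],[0,0,0.02,0,0,0],[0,0,0.018,0,0,0],[0,0,0.014,0,0,0],[0,0,0.009,0,0,0],[0,0,0.006,0,0,0],[0,0,0,0,0,0],[0,0,0,0,0,0]], "fingers": 0.065}}

```text
clock: 30.7
eef_pos: [568.8, 49.1, 107.7]
tcp_rot: [3.142, 0.0, 1.572]
contact_force: [0.0, 1.1, -0.3]
opening: 0.759
```

>>> {"fn": "arm_command", "kwargs": {"targets": [[0,0,0,0,0,0],[0,0,0,0,0,0],[0,0,0,0,0,0],[0,0,0,0,0,0],[0,0,0,0,0,0],[0,0,0,0,0,0],[0,0,0,0,0,0],[0,0,0,0,0,0],[0,0,0,0,0,0]], "fingers": 0.015, "squeeze": 40}}

```text
clock: 31.45
eef_pos: [569.5, 48.9, 108.7]
tcp_rot: [3.14, 0.0, 1.572]
contact_force: [-1.1, -0.5, 6.1]
opening: 0.396
```

>>> {"fn": "arm_command", "kwargs": {"targets": [[0,0,-0.006,0,0,0],[0,0,-0.01,0,0,0],[0,0,-0.014,0,0,0],[0,0,-0.014,0,0,0],[0,0,-0.01,0,0,0],[0,0,-0.004,0,0,0],[0,0,0,0,0,0],[0,0,0,0,0,0]]}}

```text
clock: 32.12
eef_pos: [568.5, 49.0, 165.6]
tcp_rot: [3.142, -0.0, 1.572]
contact_force: [-0.4, 0.9, -1.8]
opening: 0.393
```

```bash
python3 w.py w14 568 49.6 182 35
```

```text
32.1667 [568.26659946  48.98055763 165.08263561] [495.39339192  48.86781601 307.07151418]
```

View pics/w14.png

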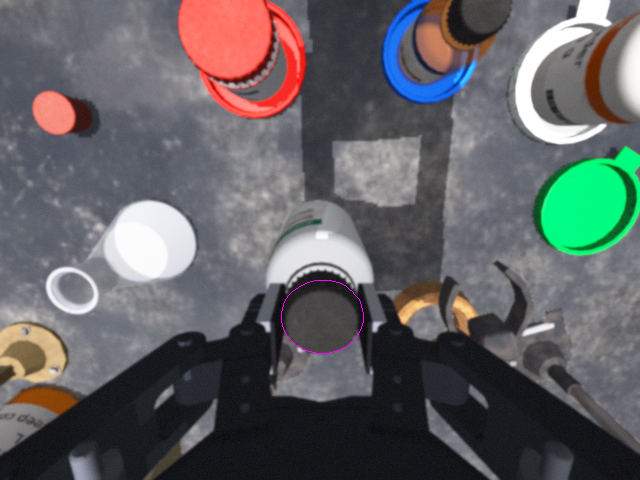

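Held. I'll carry it with a detour at x≈520 to keep clear of the clamp prongs and the standing bottles.

>>> {"fn": "arm_command", "kwargs": {"targets": [[0.005,-0.006,0,0,0,0],[0.01,-0.012,0,0,0,0],[0.01,-0.012,0,0,0,0],[0.01,-0.012,0,0,0,0],[0.006,-0.006,0,0,0,0],[0.016,0,0,0,0,0],[0.018,0,0,0,0,0],[0.02,0,0,0,0,0],[0.02,0,0,0,0,0],[0.018,0,0,0,0,0],[0.018,0,0,0,0,0],[0.018,0.0065,0,0,0,0],[0.018,0.0065,0,0,0,0],[0.018,0.0065,0,0,0,0],[0.016,0.0065,0,0,0,0],[0.013,0.004,0,0,0,0],[0.009,0.0027,0,0,0,0],[0,0,0,0,0,0],[0,0,0,0,0,0],[0,0,0,0,0,0]]}}

```text
clock: 33.83
eef_pos: [552.6, 291.3, 165.4]
tcp_rot: [-3.141, 0.001, 1.572]
contact_force: [-0.3, -0.2, -1.4]
opening: 0.397
```

```bash
python3 w.py w15 552.5 292 16 88
```

```text
33.8833 [552.76043455 291.14487068 165.49691445] [479.57864347 291.25130956 306.97698898]
```

View pics/w15.png

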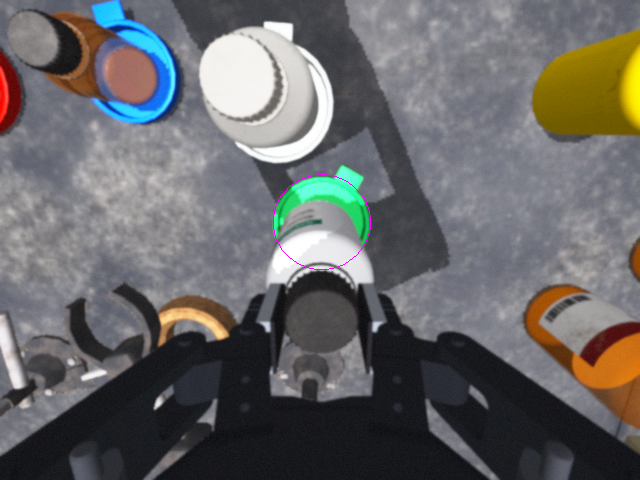

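>>> {"fn": "arm_command", "kwargs": {"targets": [[0.0005,0,0.008,0,0,0],[0,0,0.012,0,0,0],[0,0,0.012,0,0,0],[0,0,0.009,0,0,0],[0,0,0.005,0,0,0],[0,0,0.003,0,0,0],[0,0,0.001,0,0,0],[0,0,0,0,0,0],[0,0,0,0,0,0]]}}

```text
clock: 34.63
eef_pos: [553.5, 292.6, 115.9]
tcp_rot: [3.141, -0.0, 1.572]
contact_force: [-0.4, 0.2, -1.2]
opening: 0.393
```

>>> {"fn": "arm_command", "kwargs": {"targets": [[0,0,0.001,0,0,0],[0,0,0.001,0,0,0],[0,0,0,0,0,0]]}}

```text
clock: 34.88
eef_pos: [553.3, 292.5, 113.7]
tcp_rot: [3.141, -0.0, 1.572]
contact_force: [0.5, -0.1, -2.4]
opening: 0.394
```

>>> {"fn": "arm_command", "kwargs": {"targets": [[0,0,0.001,0,0,0],[0,0,0,0,0,0]]}}

```text
clock: 35.05
eef_pos: [553.4, 292.5, 112.8]
tcp_rot: [3.141, -0.0, 1.572]
contact_force: [-0.4, 0.5, -1.0]
opening: 0.391
```

>>> {"fn": "arm_command", "kwargs": {"targets": [[0,0,0.001,0,0,0],[0,0,0,0,0,0],[0,0,0,0,0,0]]}}

```text
clock: 35.3
eef_pos: [553.9, 292.7, 112.7]
tcp_rot: [3.14, -0.001, 1.572]
contact_force: [-1.6, -0.7, 7.2]
opening: 0.393
```

>>> {"fn": "arm_command", "kwargs": {"targets": [[0,0,0,0,0,0],[0,0,0,0,0,0],[0,0,0,0,0,0],[0,0,0,0,0,0],[0,0,0,0,0,0],[0,0,0,0,0,0]], "fingers": 0.075}}

```text
clock: 35.8
eef_pos: [553.2, 292.4, 111.5]
tcp_rot: [-3.141, 0.0, 1.572]
contact_force: [-0.4, 0.1, 0.1]
opening: 0.878
```

>>> {"fn": "arm_command", "kwargs": {"targets": [[0,0,-0.01,0,0,0],[0,0,-0.02,0,0,0],[0,0,-0.03,0,0,0],[0,0,-0.03,0,0,0],[0,0,-0.03,0,0,0],[0,0,-0.02,0,0,0],[0,0,-0.01,0,0,0],[0,0,0,0,0,0],[0,0,0,0,0,0],[0,0,0,0,0,0]]}}

```text
clock: 36.63
eef_pos: [552.4, 292.1, 259.9]
tcp_rot: [-3.139, 0.001, 1.572]
contact_force: [-0.2, 0.3, -0.0]
opening: 0.88
```

```bash
python3 w.py w16 552.5 292 128 35;  python3 - <<'E'
from h import *
g=r.grab_frame("scene"); v=cv2.resize(g["image"][220:390,180:430],(0,0),fx=3.2,fy=3.2,interpolation=cv2.INTER_CUBIC)
for x,y,z,d in[(432.5,-6,96,55),(426.5,136.2,107,30),(449.6,254.2,144,38),(552.5,292,128,35)]:
    q=np.array([(proj(g,(x+d/2*np.cos(a),y+d/2*np.sin(a),z))-(180,220)+.5)*3.2 for a in np.linspace(0,6.28,40)]).astype(int)
    cv2.polylines(v,[q],True,(255,0,255),1)
cv2.imwrite("pics/sc16.png",v)
E
```

```text
36.6833 [552.3799084  292.02451123 259.69621207] [479.5624338  292.09385258 401.62582276]
```

View pics/w16.png

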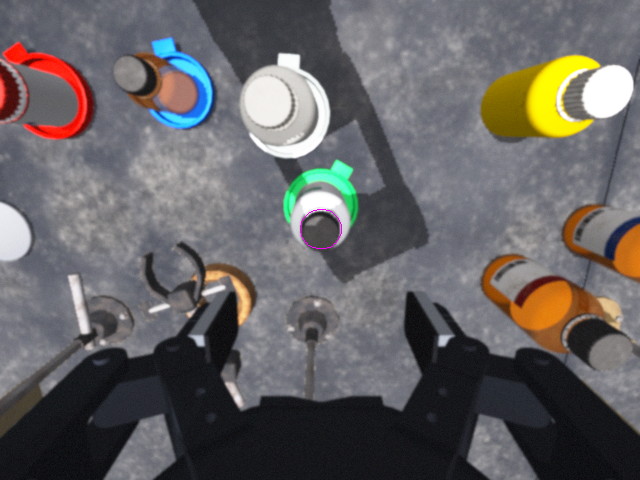

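View pics/sc16.png

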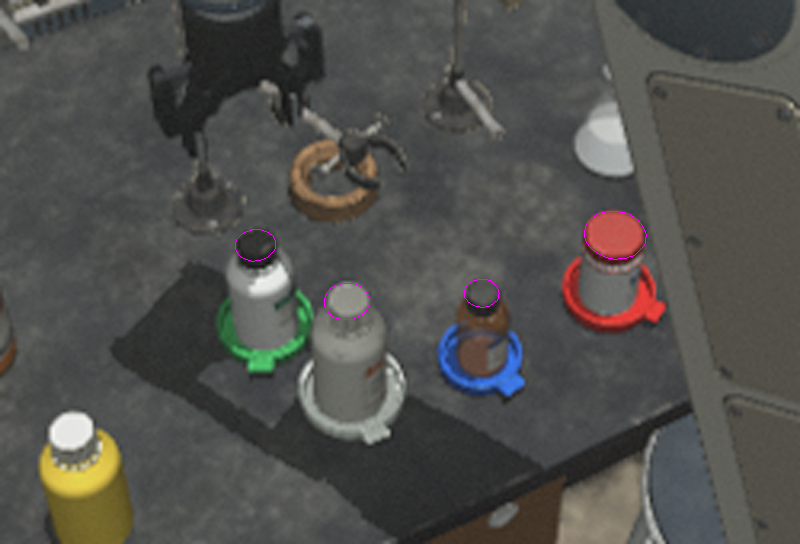

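All four caps sit on the rings predicted for "upright, centred, on the tray floor", in both the wrist and scene views. The arm is clear, so I'm handing in.

```bash
python3 -c "
from rig import r
print(r.sign_off())"
```

```text
the job is handed in; nothing more can be done
None
```

I stood all four containers in their own trays and handed the job in at about 37 s of the 136 s allowed. The order was the red-capped jar (red tray), the amber bottle (blue), the white-capped bottle (white) and the black-capped bottle (green). Each was gripped by its cap, lowered in 1 mm steps until it touched the tray floor, then released.

**Final checks:** In the last wrist and scene pictures, every cap lay on the outline predicted for upright, centred and on the tray floor, within about 2 mm. The open gripper was well above the bottles.

**Forces:** The largest force I read was about 19 N, when the amber bottle touched down. I only read the force at the end of each move.

**Bystanders and obstacles:** The arm stayed away from the bung, the flask, the green screw clamp and the yellow look-alike. In later pictures the bung and flask looked undisturbed, but I did not measure them again, and the arm partly hid the flask in the last view.

**Disagreements:**
- The first fit of the red tray came out too small (81 mm against 86 mm). I corrected it before using it.
- The white cap's top face looks smaller than its 38 mm, probably because its edge is bevelled.

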